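# Move the seasoning row to the clean rack, keeping its order

### The arm

A 6-joint arm with a two-finger parallel gripper is mounted at the origin on the work surface. World frame = base frame: x ahead of the robot, y to its left, z up, the work surface at z = 0. Lengths are in m, angles in rad, forces in N, time in s.
With the tool pointing down it reaches from about 0.275 to 0.825 m from the base axis. Payload 5.2 kg.
Tool frame: the origin (TCP) lies between the finger pads; the fingertips stand ahead of it and the grasp point (between the pads) lies 3 mm ahead of it (env.tips_ahead is the z of the fingertips in the tool frame, in m); z points along the fingers, y is the line along which they close (so a half turn about z gives the same grasp; the last joint's range is limited). The gripper opens to 93 mm and grips with 3 to 60 N. Pads are 15 mm wide; open, the fingers measure 128 mm over their backs; the gripper's body (75 mm by 188 mm) begins 65 mm behind the grasp point.
Start: joints at [-0.203, 0.259, 1.535, -0, 1.348, -0.203], TCP at [0.55, 0, 0.241] pointing down, gripper open.
Joint ranges: [-3.14, 3.14], [-0.91, 2.08], [0.19, 2.58], [-1.22, 4.36], [0.22, 2.71], [-3.12, 3.12]. Speed limits (rad/s): [2.57, 2.57, 3.14, 3.14, 3.14, 3.14].

### API

Orientations are given as a rotation vector (axis times angle).
In Python, from rig import env, eyes, close_job gives the robot as it stands. The module is installed in compiled form; this text tells all that it offers.
- The arm moves only by the tool jog_arm, never from a script. Its argument "rows" is a list that holds one entry, the list of rows, each a list of 7 numbers: the closure in counts, from 0 (fully open) to 255 (shut), then the shift along the tool's x, y, z in m, then the turn, a rotation vector about the tool's x, y, z in degrees. A call has 1 to 20 rows; each row is the pose to reach, as a shift and turn from the pose commanded when the call began, along the tool's axes at that moment; what a row does not reach only later rows make up. A row lasts 1/10 s, in which the tool goes at most 50 mm and 8.59 degrees, less where a joint would pass 70% of its speed; a pose out of reach is approached as far as the arm can. A call with a gripper value outside its range is refused whole. The fingers move at their own pace and stop on an object; "force" is the grip in N (left out, the last holds). Time passes only in rows, so rows that repeat a pose let the fingers close. It gives the time, the measured TCP pose, the force, the opening and the grip force at its end, in the units of the state.
- env.observe(): the state, without advancing time (a new reading comes with each control period).
- eyes.snapshot(name): name is "scene" or "side" or "wrist"; returns the picture (480x640x3 uint8, red, green, blue); there is no depth.
- eyes.calibration(name): a dict with "fx", "fy", "cx", "cy" (pixels), "position" and "attitude" of the camera in the world; the wrist camera has in their place "T_tool_cam" (4x4, takes a point from camera to tool coordinates, whose origin is the TCP and whose axes are the flange's). Camera axes: x right, y up, looking along -z (the intrinsics and any distortion apply to the point x, -y, -z); pixel columns grow to the right and rows downward; lengths in m; the calibration is good to about 2 mm. A picture is of the moment at which its call begins: read the wrist's pose just before it. calibration takes no time and is no camera call.
- close_job(): hands the job in; it is judged then, once.
The state is a dict: "time_s": time; "qpos": joint angles; "qd": joint speeds; "joint_efforts": joint torques, N m; "tcp_pos": TCP position; "orientation": TCP orientation; "contact_force": force on the tool from outside, world axes, zero at the start; "wrist_torque": the same for the moment, N m; "gripper_width": finger opening in m; "gripper_force": force on a finger pad.
Only numpy, scipy, OpenCV 4.12 (cv2) and the standard library are available. Lean on these libraries where they do the work, as an engineer would, in place of code of your own. Each camera call takes 0.05 s, during which the arm holds its last target. There are 200 camera calls.

### The job

The steel wire rack on the butcher's counter has to go for scrubbing: move its four seasoning containers into the empty wooden rack, one to a bay, in the same left-to-right order (seen from the robot) in which they stand now, so that the cook's hand still finds each one. Stand each one upright and flat on the floor of its bay, without tipping or dropping any.

Things in the scene. Friction and masses are not known exactly. Their poses are not given: they have to be found in the camera images.
- dredger: salt dredger: plain steel cylinder 50 mm in diameter, straight-sided from 0 to 82 mm, with a domed perforated cap, 98 mm tall in all, about 0.26 kg. Origin at the centre of its underside, z up its axis. Best taken round its straight side 60 mm up.
- jar: glass spice jar, brown spice showing through, with a flat ribbed black screw lid: glass 50 mm in diameter, straight-sided from 0 to 72 mm, lid 49 mm in diameter, 91 mm tall in all, about 0.27 kg. Origin at the centre of its underside, z up its axis. Best taken round the glass 58 mm up.
- caddy: square white ceramic caddy: body 46 x 46 mm and 78 mm tall, square wooden lid 40 x 40 mm (78 to 88 mm up, does not come off) with a small square knob, 98 mm tall in all, about 0.28 kg. Origin at the centre of its underside, x and y square to its sides (within 0.1 rad of the rack's), z up. Best taken across two opposite ceramic sides 55 mm up.
- mill: dark wooden pepper mill: foot 50 mm in diameter, waist 36 mm, round head 46 mm in diameter and straight-sided from 72 to 106 mm up, steel ball on top, 127 mm tall in all, about 0.24 kg. Origin at the centre of its underside, z up its axis. Best taken round the head 89 mm up.
- mat_dredger: black square rubber mat, 66 x 66 x 3 mm, fixed in the steel rack's bay where the salt dredger stands at the start; it stays and so marks that container's first place. Its edges show round the container's foot. Origin at the centre of its underside, axes as the steel rack's.
- mat_jar: black square rubber mat, 66 x 66 x 3 mm, fixed in the steel rack's bay where the glass jar stands at the start; it stays and so marks that container's first place. Its edges show round the container's foot. Origin at the centre of its underside, axes as the steel rack's.
- mat_caddy: black square rubber mat, 66 x 66 x 3 mm, fixed in the steel rack's bay where the square caddy stands at the start; it stays and so marks that container's first place. Its edges show round the container's foot. Origin at the centre of its underside, axes as the steel rack's.
- mat_mill: black square rubber mat, 66 x 66 x 3 mm, fixed in the steel rack's bay where the pepper mill stands at the start; it stays and so marks that container's first place. Its edges show round the container's foot. Origin at the centre of its underside, axes as the steel rack's.
- wood_rack: the empty light-wood rack, 84 x 318 mm, fixed: four square bays in a row along its y (to the robot's left), centres at y = -117, -39, 39, 117 mm, x = 0. Each bay is 72 x 72 mm inside, its floor 12 mm above the origin; rim and dividers are 6 mm thick, their tops 38 mm up. Origin at the centre of its underside. Both racks are turned at most 0.2 rad from the robot's axes.
- steel_rack: the steel wire rack that holds the row at the start, 84 x 318 mm, fixed: four square bays along its y (to the robot's left), centres at y = -117, -39, 39, 117 mm, x = 0, floor 12 mm above the origin; wire rails round it and between the bays top out 37 mm up. Origin at the centre of its underside. A slim loose oil cruet, 42 mm across and 118 mm tall, stands on the table between the racks.

How it is judged:
By the outcome, as a careful person would: the job done as asked, in the order asked, and still so for the second after the job is handed in, with the robot touching nothing.
It also fails if it takes over 112 s, if anything falls off the work surface, if the arm or the gripper's body presses on something with over 40 N, if the wrist force passes 120 N, or if a joint passes its speed limit or range.

## Working session

There is one attempt and no reset: what is moved stays moved. The work goes in short steps, Python scripts to look and compute and a tool call to move; the robot and the scene stay as the last step left them, time stands still between calls to the robot, and variables do not carry over. Pictures are saved under pics/ and viewed, at most 14 in all, crops included, and the job is handed in when it is done.

Besides the shell and the picture viewer there is one more tool, called as name(argument=value, ...) on one line, values as JSON. jog_arm: Moves the arm, as the interface text tells. Its arguments: {"type":"object","properties":{"rows":{"type":"array"},"force":{"type":"number"}},"required":["rows"]}

```bash
mkdir -p pics
python3 - <<'E'
from rig import env, eyes
import cv2,numpy as np
np.set_printoptions(precision=4,suppress=True)
o=env.observe();print(o, env.tips_ahead)
for n in("scene","side","wrist"):
    print(n,eyes.calibration(n)); cv2.imwrite(f"pics/{n}0.png",eyes.snapshot(n)[:,:,::-1])
E
```

```text
{'time_s': 0.0, 'qpos': array([-0.2028,  0.2594,  1.5361, -0.    ,  1.348 , -0.2028]), 'qd': array([ 0.0007,  0.0003,  0.0014,  0.001 , -0.0007, -0.0012]), 'joint_efforts': array([  0.0002, -43.7298, -28.4005,   0.072 ,   0.0412,  -0.0001]), 'tcp_pos': array([0.5495, 0.0001, 0.2398]), 'orientation': array([-2.2204, -2.2203,  0.0017]), 'contact_force': array([0.3332, 0.7004, 0.8469]), 'wrist_torque': array([-0.0298, -0.0346,  0.0151]), 'gripper_force': 0.0, 'gripper_width': 0.09316413253229755} 0.022
scene {'fx': 443.89785942958616, 'fy': 443.89785942958616, 'cx': 316.21999261068515, 'cy': 236.5053215326511, 'position': array([1.0556, 0.1819, 0.5525]), 'attitude': array([0.5613, 0.8219, 1.776 ])}
side {'fx': 507.7826921531605, 'fy': 507.7826921531605, 'cx': 319.0201029904615, 'cy': 239.6302301005617, 'position': array([ 0.4651, -0.7267,  0.9395]), 'attitude': array([ 0.6829, -0.0404, -0.0637])}
wrist {'fx': 422.03194327753084, 'fy': 422.03194327753084, 'cx': 314.65525475721057, 'cy': 236.74295085183098, 'T_tool_cam': array([[ 0.0006,  0.9717,  0.2363,  0.065 ],
       [ 1.    , -0.0008,  0.0008, -0.0001],
       [ 0.0009,  0.2363, -0.9717, -0.1442],
       [ 0.    ,  0.    ,  0.    ,  1.    ]])}
```

View pics/scene0.png

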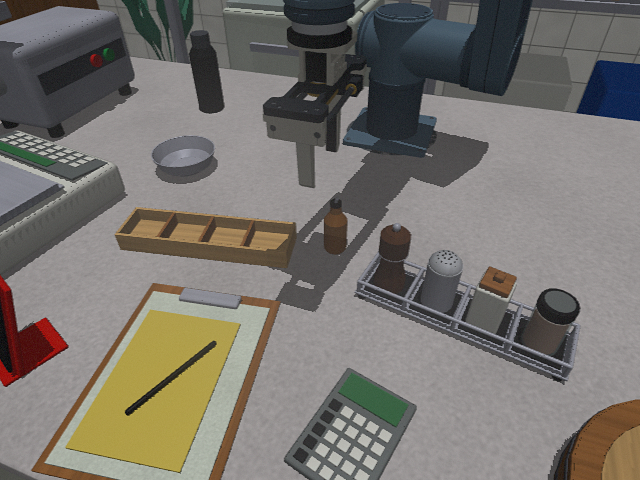

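View pics/side0.png

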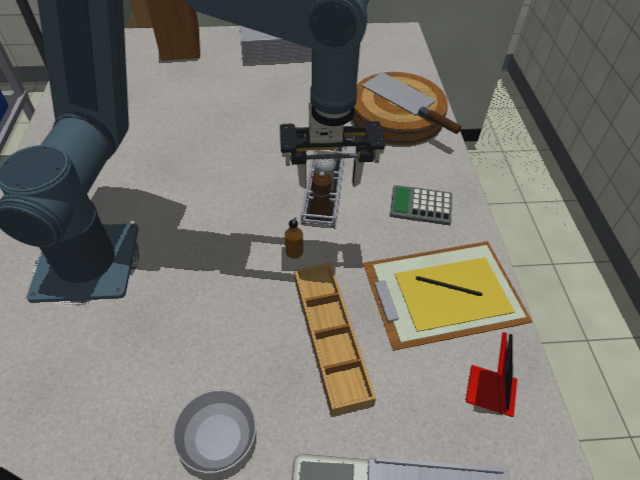

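View pics/wrist0.png

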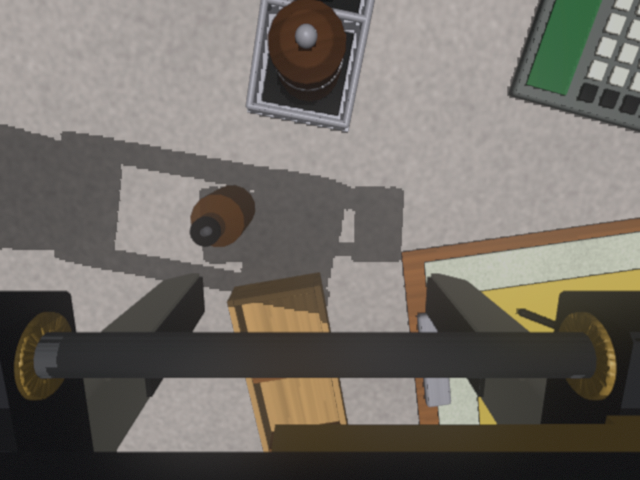

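The steel rack is at +y, with its mill end at wrist pixel (308,40). From the robot's left the order is jar, caddy, dredger, mill. The wooden rack is at −y, with its near end around wrist pixel (280,290). I'll lift the arm and look at both racks from above.

jog_arm(rows=[[[0,0.05,0,-0.035,0,0,0],[0,0.1,0,-0.07,0,0,0],[0,0.15,0,-0.1,0,0,0],[0,0.2,0,-0.12,0,0,0],[0,0.23,0,-0.14,0,0,0],[0,0.23,0,-0.14,0,0,0],[0,0.23,0,-0.14,0,0,0],[0,0.23,0,-0.14,0,0,0],[0,0.23,0,-0.14,0,0,0]]])

```text
time_s: 1.05
tcp_pos: [0.5498, 0.2289, 0.3794]
orientation: [-2.222, -2.22, 0.003]
contact_force: [-1.0, -0.2, 0.1]
gripper_width: 0.093
gripper_force: 0.0
```

```bash
cat > h.py <<'E'
import cv2,numpy as np,json,sys
from scipy.spatial.transform import Rotation as R
np.set_printoptions(precision=4,suppress=True)
def shot(name,tag):
    from rig import env,eyes
    o=env.observe();c=eyes.calibration(name)
    if name=="wrist":
        T=np.eye(4);T[:3,:3]=R.from_rotvec(o["orientation"]).as_matrix();T[:3,3]=o["tcp_pos"];T=T@c["T_tool_cam"]
    else:
        T=np.eye(4);T[:3,:3]=R.from_rotvec(c["attitude"]).as_matrix();T[:3,3]=c["position"]
    cv2.imwrite(f"pics/{tag}.png",eyes.snapshot(name)[:,:,::-1])
    json.dump(dict(T=T.tolist(),k=[c["fx"],c["fy"],c["cx"],c["cy"]]),open(f"pics/{tag}.json","w"))
    print(tag,o["time_s"],o["tcp_pos"],o["orientation"],o["qpos"])
def proj(tag,P):
    d=json.load(open(f"pics/{tag}.json"));T=np.array(d["T"]);k=d["k"]
    q=(np.atleast_2d(P)-T[:3,3])@T[:3,:3]
    return np.c_[k[2]+k[0]*q[:,0]/-q[:,2],k[3]-k[1]*q[:,1]/-q[:,2]]
E
python3 -c "
from h import *
shot('wrist','w1');shot('side','s1')"
```

```text
w1 1.05 [0.5498 0.2289 0.3794] [-2.2221 -2.2196  0.0034] [ 0.2076  0.296   1.1543 -0.0005  1.6936  0.2086]
s1 1.1 [0.5499 0.2287 0.3795] [-2.2226 -2.2191  0.0032] [ 0.2072  0.296   1.1542 -0.0004  1.6936  0.2087]
```

jog_arm(rows=[[[0,-0.05,0,0,0,0,0],[0,-0.1,0,0,0,0,0],[0,-0.15,0,0,0,0,0],[0,-0.2,0,0,0,0,0],[0,-0.25,0,0,0,0,0],[0,-0.3,0,0,0,0,0],[0,-0.3,0,0,0,0,0],[0,-0.3,0,0,0,0,0],[0,-0.3,0,0,0,0,0]]])

```text
time_s: 2.05
tcp_pos: [0.5497, -0.0696, 0.3805]
orientation: [-2.221, -2.22, -0.0]
contact_force: [0.2, -0.4, 1.0]
gripper_width: 0.0934
gripper_force: 0.0
```

```bash
python3 -c "
from h import *
shot('wrist','w2');shot('side','s2');shot('scene','c2')"
```

```text
w2 2.05 [ 0.5497 -0.0696  0.3805] [-2.2213 -2.2204 -0.0004] [-0.3276  0.2138  1.2599  0.0006  1.6686 -0.3271]
s2 2.1 [ 0.5498 -0.069   0.3807] [-2.2202 -2.2221 -0.0005] [-0.3264  0.2136  1.2597  0.0005  1.6686 -0.3272]
c2 2.15 [ 0.5499 -0.0686  0.3807] [-2.2194 -2.2233 -0.0005] [-0.3257  0.2135  1.2595  0.0004  1.6685 -0.3274]
```

View pics/w1.png

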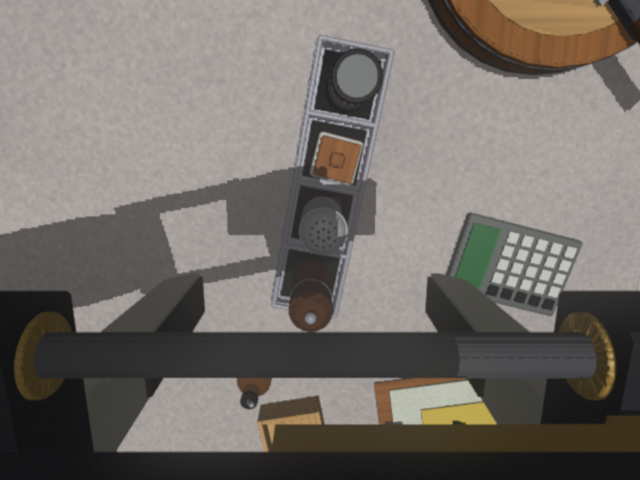

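View pics/w2.png

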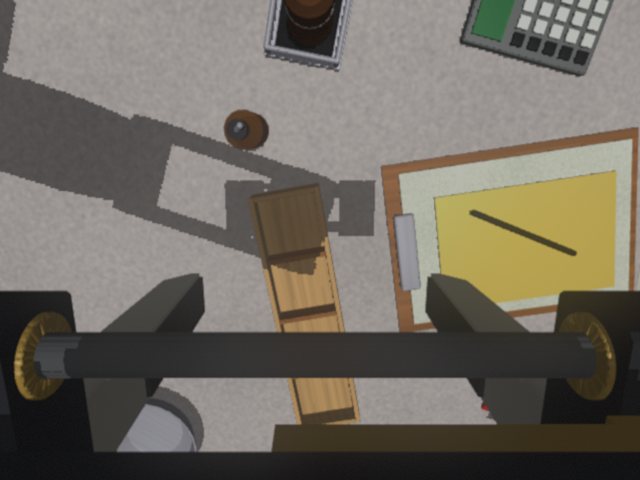

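View pics/s2.png

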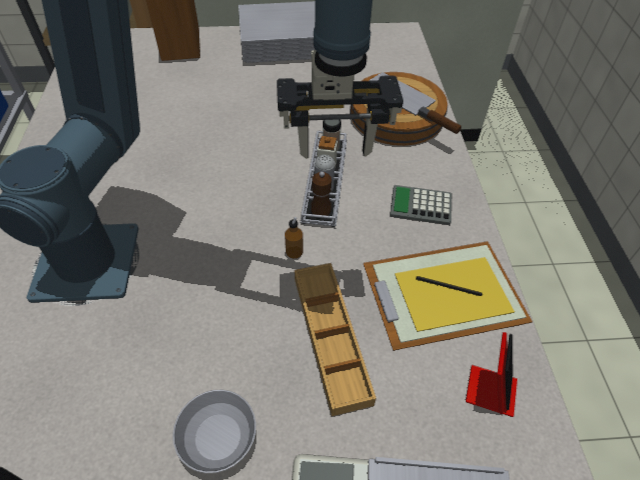

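In w1 the steel rack runs from (320,37) at the jar end to about (305,310) at the mill end. The tops are at: jar lid (357,77), caddy knob (337,160), dredger cap (323,232), mill ball (310,318). In w2 the wooden rack's near-end rim corners are (250,197) and (320,185). I'll enlarge the fixed views to pick corners.

```bash
python3 -c "
from h import *
def crop(f,x,y,w,h,s): return cv2.resize(cv2.imread('pics/'+f+'.png')[y:y+h,x:x+w],None,fx=s,fy=s,interpolation=cv2.INTER_CUBIC)
M=np.zeros((600,800,3),np.uint8)
def put(I,x,y): M[y:y+I.shape[0],x:x+I.shape[1]]=I
put(crop('s2',285,255,100,165,3),0,0)
put(crop('c2',110,200,200,70,2.5),300,0)
put(crop('c2',350,215,240,170,2),300,180)
put(crop('s2',290,110,70,30,3),0,500)
cv2.imwrite('pics/m1.png',M)"
```

```text
(no output)
```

View pics/m1.png

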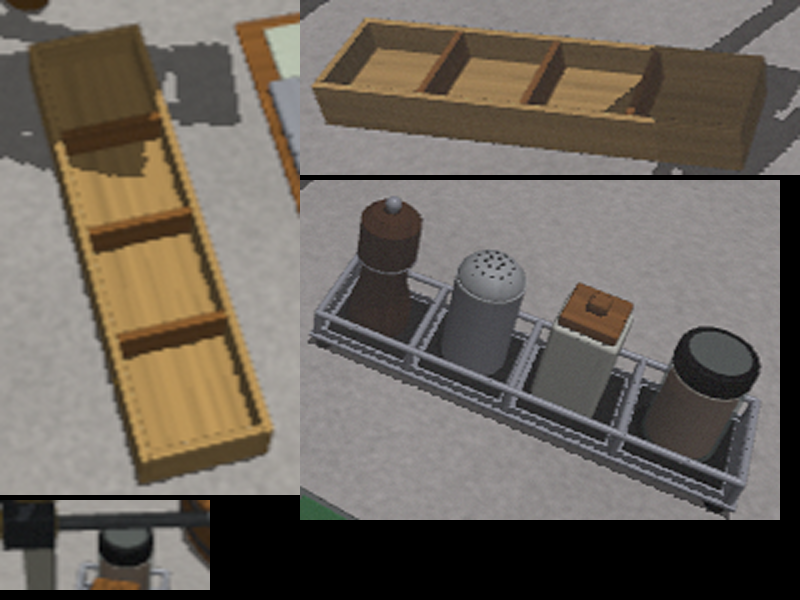

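```bash
cp pics/w1.json /tmp
cat > fit.py <<'E'
from h import *
from scipy.optimize import least_squares
def rack(obs,h):
    def P(p,c):
        a,b,z=c; X=np.array([a*.042,b*.159]);co,s=np.cos(p[3]),np.sin(p[3])
        return [p[0]+co*X[0]-s*X[1],p[1]+s*X[0]+co*X[1],p[2]+(h if z else 0)]
    f=lambda p:np.concatenate([proj(t,P(p,c))[0]-uv for t,c,uv in obs])
    return f
def solve(f,x0):
    r=least_squares(f,x0,loss='soft_l1'); print(r.x,'\n  res',r.fun); return r.x
wood=[('s2',(-1,1,1),(295,270.7)),('s2',(1,1,1),(331.7,264)),('s2',(-1,-1,1),(330.7,408.3)),('s2',(1,-1,1),(375.3,399)),('s2',(-1,-1,0),(332,416)),('s2',(1,-1,0),(374.3,406.7)),
('c2',(-1,-1,1),(135.6,208)),('c2',(1,-1,1),(116,234.8)),('c2',(-1,1,1),(296,222.4)),('c2',(1,-1,0),(121.2,249.6)),('c2',(1,1,0),(286.8,267.2)),('w2',(-1,1,1),(250,197)),('w2',(1,1,1),(320,185))]
steel=[('c2',(1,-1,1),(356.5,284)),('c2',(1,1,1),(570,368.5)),('c2',(-1,-1,1),(376,254)),('c2',(-1,1,1),(578.5,326)),('w1',(-1,1,1),(320,38)),('w1',(1,1,1),(393,49)),('w1',(-1,-1,1),(273,306)),('w2',(-1,-1,1),(266,51)),('w2',(1,-1,1),(338,67))]
solve(rack(wood,.038),[.55,-.15,0,.1]); s=solve(rack(steel,.037),[.56,.22,0,-.1])
T=dict(mill=[('w1',(310,318)),('c2',(396.5,227.5))],dredger=[('w1',(323,232)),('c2',(445,256))],caddy=[('w1',(337,160)),('c2',(500,275))],jar=[('w1',(357,77)),('c2',(560.5,302.5))])
for i,(n,o) in enumerate(T.items()):
    print(n); p=solve(lambda p:np.concatenate([proj(t,p)[0]-uv for t,uv in o]),[.55,.2,.12])
    y=-.117+.078*i; print('  bay',s[0]-np.sin(s[3])*y,s[1]+np.cos(s[3])*y)
E
python3 fit.py
```

```text
[ 0.541  -0.2246 -0.002   0.1706] 
  res [-0.8044 -0.8333 -0.3859 -1.1895  0.5748  0.9518  0.2838 -0.342  -1.4417
  0.8535 -0.7819 -0.2244  0.0146 -1.0772 -2.5608 -0.1273 -0.4334  0.8925
 -1.404   0.5841 -0.247   2.5976 -0.9362 -0.3976  0.1526 -0.621 ]
[ 0.5647  0.2325 -0.008  -0.1782] 
  res [-1.844   0.2455  0.4146  2.1285  0.2516 -0.9746 -0.7278  0.1133 -2.542
 -1.9101  0.3902  1.8359 -0.6753  0.0707 -0.5847  0.3989  2.8866 -1.0466]
mill
[0.5442 0.1166 0.1349] 
  res [ 0.1312 -0.6844 -0.8953 -0.6618]
  bay 0.543970333029547 0.11736549418157956
dredger
[0.5569 0.1969 0.1107] 
  res [-0.1747  1.1371  2.1312  0.6721]
  bay 0.557800235240975 0.19412963818659235
caddy
[0.5703 0.2695 0.1107] 
  res [ 0.0473 -0.2117 -0.2693 -0.1172]
  bay 0.5716301374524029 0.27089378219160515
jar
[0.5886 0.3464 0.103 ] 
  res [ 0.1425 -0.7941 -1.3485 -0.2235]
  bay 0.5854600396638309 0.3476579261966179
```

All fits agree: the containers stand at their bay centres, at the heights the text gives. The wooden rack is at (0.541, −0.225) with yaw +9.8°, and the steel rack at (0.565, 0.2325) with yaw −10.2°. I'll take the mill first.

jog_arm(rows=[[[0,0.045,-0.002,0.02,0,0,3],[0,0.09,-0.003,0.04,0,0,6],[0,0.135,-0.005,0.06,0,0,9],[0,0.175,-0.006,0.08,0,0,10.2],[0,0.187,-0.006,0.11,0,0,10.2],[0,0.187,-0.006,0.15,0,0,10.2],[0,0.187,-0.006,0.19,0,0,10.2],[0,0.187,-0.006,0.22,0,0,10.2],[0,0.187,-0.006,0.245,0,0,10.2],[0,0.187,-0.006,0.265,0,0,10.2],[0,0.187,-0.006,0.274,0,0,10.2],[0,0.187,-0.006,0.274,0,0,10.2],[0,0.187,-0.006,0.274,0,0,10.2],[255,0.187,-0.006,0.274,0,0,10.2],[255,0.187,-0.006,0.274,0,0,10.2],[255,0.187,-0.006,0.274,0,0,10.2],[255,0.187,-0.006,0.274,0,0,10.2],[255,0.187,-0.006,0.274,0,0,10.2],[255,0.187,-0.006,0.274,0,0,10.2],[255,0.187,-0.006,0.274,0,0,10.2]]], force=25)

```text
time_s: 4.2
tcp_pos: [0.5441, 0.117, 0.1067]
orientation: [2.41, 2.015, 0.0]
contact_force: [-0.4, 0.1, 1.5]
gripper_width: 0.0453
gripper_force: 25.0
```

jog_arm(rows=[[[255,0,0,-0.015,0,0,0],[255,0,0,-0.045,0,0,0],[255,0,0,-0.085,0,0,0],[255,0,0,-0.12,0,0,0],[255,-0.02,0.004,-0.145,0,0,0],[255,-0.055,0.012,-0.15,0,0,-2],[255,-0.095,0.021,-0.15,0,0,-4],[255,-0.135,0.03,-0.15,0,0,-6],[255,-0.175,0.038,-0.15,0,0,-8],[255,-0.215,0.047,-0.15,0,0,-10],[255,-0.255,0.056,-0.15,0,0,-12],[255,-0.295,0.065,-0.15,0,0,-14],[255,-0.335,0.073,-0.15,0,0,-16],[255,-0.375,0.082,-0.15,0,0,-18],[255,-0.41,0.09,-0.15,0,0,-20],[255,-0.435,0.095,-0.145,0,0,-20],[255,-0.447,0.098,-0.135,0,0,-20],[255,-0.447,0.098,-0.115,0,0,-20],[255,-0.447,0.098,-0.09,0,0,-20],[255,-0.447,0.098,-0.08,0,0,-20]]])

```text
time_s: 6.2
tcp_pos: [0.5599, -0.3383, 0.1827]
orientation: [-2.019, -2.398, -0.001]
contact_force: [-0.1, 1.6, -3.0]
gripper_width: 0.0454
gripper_force: 25.0
```

```bash
python3 -c "
from h import *
shot('side','s3');shot('scene','c3')
a=cv2.imread('pics/s3.png')[180:430,240:440];b=cv2.imread('pics/c3.png')[100:300,80:330]
M=np.zeros((600,800,3),np.uint8);M[:500,:400]=cv2.resize(a,None,fx=2,fy=2);M[:320,400:]=cv2.resize(b,(400,320));cv2.imwrite('pics/m3.png',M)"
```

```text
s3 6.2 [ 0.5599 -0.3383  0.1827] [-2.0191 -2.3982 -0.0007] [-0.7139  0.4873  1.34    0.0004  1.3209 -0.8852]
c3 6.25 [ 0.5597 -0.3381  0.1821] [-2.0182 -2.3977 -0.0006] [-0.7138  0.4879  1.3406  0.0003  1.3207 -0.8853]
```

View pics/m3.png

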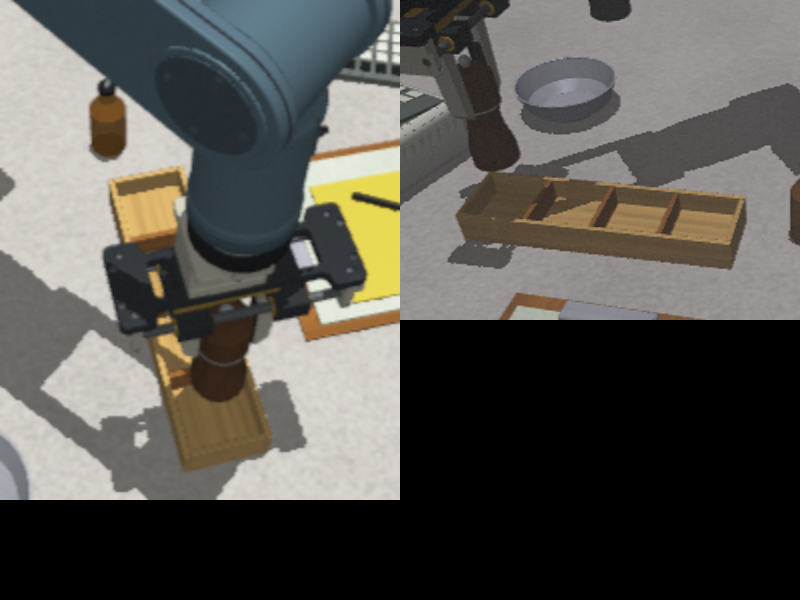

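The mill hangs upright over the last bay, with its foot about (218,395) in the left crop. I'll lower it and watch the force.

jog_arm(rows=[[[255,0,0,0.025,0,0,0],[255,0,0,0.05,0,0,0],[255,0,0,0.068,0,0,0],[255,0,0,0.076,0,0,0],[255,0,0,0.079,0,0,0],[255,0,0,0.081,0,0,0],[255,0,0,0.082,0,0,0],[255,0,0,0.082,0,0,0],[255,0,0,0.082,0,0,0]]])

```text
time_s: 7.2
tcp_pos: [0.5616, -0.3406, 0.1054]
orientation: [2.023, 2.402, -0.0]
contact_force: [-0.1, 0.4, -1.8]
gripper_width: 0.045
gripper_force: 25.0
```

jog_arm(rows=[[[255,0,0,0.001,0,0,0],[255,0,0,0.001,0,0,0],[255,0,0,0.001,0,0,0]]])

```text
time_s: 7.5
tcp_pos: [0.5613, -0.3403, 0.1037]
orientation: [2.024, 2.403, -0.0]
contact_force: [0.2, 0.6, -2.4]
gripper_width: 0.0453
gripper_force: 25.0
```

jog_arm(rows=[[[255,0,0,0.001,0,0,0],[255,0,0,0.001,0,0,0],[255,0,0,0.001,0,0,0]]])

```text
time_s: 7.8
tcp_pos: [0.5614, -0.3404, 0.1036]
orientation: [2.023, 2.403, -0.0]
contact_force: [-2.2, 1.3, 6.3]
gripper_width: 0.0453
gripper_force: 25.0
```

Contact (force rose by about 9 N). I'll release and go to the dredger.

jog_arm(rows=[[[0,0,0,0,0,0,0],[0,0,0,0,0,0,0],[0,0,0,0,0,0,0],[0,0,0,0,0,0,0],[0,0,0,0,0,0,0],[0,0,0,-0.02,0,0,0],[0,0,0,-0.06,0,0,0],[0,0,0,-0.1,0,0,0],[0,0.03,0.005,-0.135,0,0,2],[0,0.07,0.012,-0.15,0,0,4],[0,0.115,0.019,-0.15,0,0,6],[0,0.16,0.027,-0.15,0,0,8],[0,0.205,0.034,-0.15,0,0,10],[0,0.25,0.042,-0.15,0,0,12],[0,0.295,0.049,-0.15,0,0,14],[0,0.34,0.057,-0.15,0,0,16],[0,0.385,0.064,-0.15,0,0,18],[0,0.43,0.072,-0.15,0,0,20],[0,0.475,0.079,-0.15,0,0,20],[0,0.51,0.085,-0.15,0,0,20]]])

```text
time_s: 9.8
tcp_pos: [0.5577, 0.1794, 0.2528]
orientation: [-2.409, -2.016, -0.001]
contact_force: [0.1, -1.1, -0.8]
gripper_width: 0.0932
gripper_force: 0.0
```

```bash
python3 -c "
from h import *
shot('side','s4')
a=cv2.imread('pics/s4.png')[120:420,270:400]
cv2.imwrite('pics/m4.png',cv2.resize(a,None,fx=2,fy=2))"
```

```text
s4 9.8 [0.5577 0.1794 0.2528] [-2.4087 -2.0164 -0.0009] [0.1207 0.3155 1.427  0.0005 1.3988 0.2974]
```

View pics/m4.png

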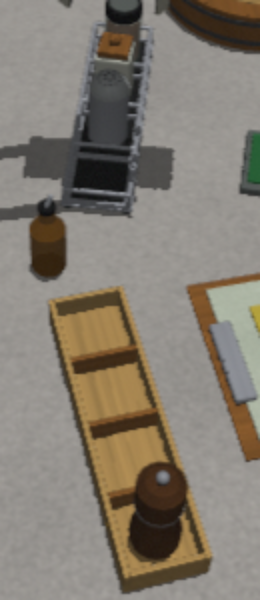

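The mill stands upright in its bay (foot about (155,545) in the crop). Now I'll grasp the dredger.

jog_arm(rows=[[[0,0.018,-0.004,0.02,0,0,0],[0,0.018,-0.004,0.06,0,0,0],[0,0.018,-0.004,0.1,0,0,0],[0,0.018,-0.004,0.135,0,0,0],[0,0.018,-0.004,0.16,0,0,0],[0,0.018,-0.004,0.175,0,0,0],[0,0.018,-0.004,0.175,0,0,0],[0,0.018,-0.004,0.175,0,0,0],[255,0.018,-0.004,0.175,0,0,0],[255,0.018,-0.004,0.175,0,0,0],[255,0.018,-0.004,0.175,0,0,0],[255,0.018,-0.004,0.175,0,0,0],[255,0.018,-0.004,0.175,0,0,0],[255,0.018,-0.004,0.175,0,0,0],[255,0.018,-0.004,0.175,0,0,0]]])

```text
time_s: 11.35
tcp_pos: [0.5576, 0.1952, 0.0778]
orientation: [2.41, 2.015, 0.0]
contact_force: [-1.0, -1.1, 1.6]
gripper_width: 0.0499
gripper_force: 25.0
```

jog_arm(rows=[[[255,0,0,-0.015,0,0,0],[255,0,0,-0.045,0,0,0],[255,0,0,-0.085,0,0,0],[255,0,0,-0.12,0,0,0],[255,-0.02,0.003,-0.145,0,0,0],[255,-0.055,0.009,-0.15,0,0,-2],[255,-0.095,0.015,-0.15,0,0,-4],[255,-0.135,0.021,-0.15,0,0,-6],[255,-0.175,0.028,-0.15,0,0,-8],[255,-0.215,0.034,-0.15,0,0,-10],[255,-0.255,0.04,-0.15,0,0,-12],[255,-0.295,0.047,-0.15,0,0,-14],[255,-0.335,0.053,-0.15,0,0,-16],[255,-0.375,0.059,-0.15,0,0,-18],[255,-0.415,0.065,-0.15,0,0,-20],[255,-0.44,0.069,-0.145,0,0,-20],[255,-0.453,0.071,-0.13,0,0,-20],[255,-0.453,0.071,-0.105,0,0,-20],[255,-0.453,0.071,-0.08,0,0,-20],[255,-0.453,0.071,-0.06,0,0,-20]]])

```text
time_s: 13.35
tcp_pos: [0.546, -0.2616, 0.1345]
orientation: [-2.021, -2.4, -0.0]
contact_force: [0.3, -0.0, -2.5]
gripper_width: 0.0494
gripper_force: 25.0
```

jog_arm(rows=[[[255,0,0,0.02,0,0,0],[255,0,0,0.042,0,0,0],[255,0,0,0.055,0,0,0],[255,0,0,0.06,0,0,0],[255,0,0,0.062,0,0,0],[255,0,0,0.063,0,0,0],[255,0,0,0.063,0,0,0],[255,0,0,0.063,0,0,0]]])

```text
time_s: 14.15
tcp_pos: [0.5477, -0.2636, 0.0755]
orientation: [2.022, 2.402, 0.0]
contact_force: [0.0, 0.0, -3.5]
gripper_width: 0.0499
gripper_force: 25.0
```

jog_arm(rows=[[[255,0,0,0.001,0,0,0],[255,0,0,0.001,0,0,0],[255,0,0,0.001,0,0,0]]])

```text
time_s: 14.45
tcp_pos: [0.5477, -0.2637, 0.0748]
orientation: [2.022, 2.402, 0.0]
contact_force: [-0.4, 0.2, 5.1]
gripper_width: 0.0492
gripper_force: 25.0
```

Contact. Release and go to the caddy.

jog_arm(rows=[[[0,0,0,0,0,0,0],[0,0,0,0,0,0,0],[0,0,0,0,0,0,0],[0,0,0,0,0,0,0],[0,0,0,0,0,0,0],[0,0,0,-0.02,0,0,0],[0,0,0,-0.06,0,0,0],[0,0,0,-0.1,0,0,0],[0,0.03,0.007,-0.135,0,0,2],[0,0.07,0.015,-0.15,0,0,4],[0,0.115,0.025,-0.15,0,0,6],[0,0.16,0.035,-0.15,0,0,8],[0,0.205,0.045,-0.15,0,0,10],[0,0.25,0.055,-0.15,0,0,12],[0,0.295,0.064,-0.15,0,0,14],[0,0.34,0.074,-0.15,0,0,16],[0,0.385,0.084,-0.15,0,0,18],[0,0.43,0.094,-0.15,0,0,20],[0,0.475,0.104,-0.15,0,0,20],[0,0.521,0.114,-0.15,0,0,20]]])

```text
time_s: 16.45
tcp_pos: [0.5706, 0.2714, 0.2236]
orientation: [2.41, 2.015, 0.0]
contact_force: [0.5, 0.4, -0.2]
gripper_width: 0.0931
gripper_force: 0.0
```

jog_arm(rows=[[[0,0,0,0.01,0,0,0],[0,0,0,0.045,0,0,0],[0,0,0,0.085,0,0,0],[0,0,0,0.12,0,0,0],[0,0,0,0.14,0,0,0],[0,0,0,0.151,0,0,0],[0,0,0,0.151,0,0,0],[0,0,0,0.151,0,0,0],[255,0,0,0.151,0,0,0],[255,0,0,0.151,0,0,0],[255,0,0,0.151,0,0,0],[255,0,0,0.151,0,0,0],[255,0,0,0.151,0,0,0],[255,0,0,0.151,0,0,0],[255,0,0,0.151,0,0,0]]])

```text
time_s: 17.95
tcp_pos: [0.5708, 0.2696, 0.0727]
orientation: [-2.41, -2.015, -0.0]
contact_force: [0.8, 0.1, 0.4]
gripper_width: 0.0463
gripper_force: 24.4
```

jog_arm(rows=[[[255,0,0,-0.015,0,0,0],[255,0,0,-0.045,0,0,0],[255,0,0,-0.085,0,0,0],[255,0,0,-0.12,0,0,0],[255,-0.02,0.002,-0.145,0,0,0],[255,-0.055,0.005,-0.15,0,0,-2],[255,-0.095,0.009,-0.15,0,0,-4],[255,-0.135,0.013,-0.15,0,0,-6],[255,-0.175,0.017,-0.15,0,0,-8],[255,-0.215,0.021,-0.15,0,0,-10],[255,-0.255,0.025,-0.15,0,0,-12],[255,-0.295,0.029,-0.15,0,0,-14],[255,-0.335,0.033,-0.15,0,0,-16],[255,-0.375,0.037,-0.15,0,0,-18],[255,-0.415,0.041,-0.15,0,0,-20],[255,-0.442,0.044,-0.145,0,0,-20],[255,-0.455,0.045,-0.13,0,0,-20],[255,-0.455,0.045,-0.105,0,0,-20],[255,-0.455,0.045,-0.08,0,0,-20],[255,-0.455,0.045,-0.06,0,0,-20]]])

```text
time_s: 19.95
tcp_pos: [0.5333, -0.1859, 0.1304]
orientation: [-2.022, -2.4, 0.001]
contact_force: [0.3, 0.2, -3.6]
gripper_width: 0.0468
gripper_force: 24.5
```

jog_arm(rows=[[[255,0,0,0.02,0,0,0],[255,0,0,0.042,0,0,0],[255,0,0,0.055,0,0,0],[255,0,0,0.06,0,0,0],[255,0,0,0.062,0,0,0],[255,0,0,0.063,0,0,0],[255,0,0,0.063,0,0,0],[255,0,0,0.063,0,0,0]]])

```text
time_s: 20.75
tcp_pos: [0.5351, -0.1865, 0.0705]
orientation: [2.022, 2.402, 0.0]
contact_force: [1.0, -0.1, -3.4]
gripper_width: 0.0464
gripper_force: 24.4
```

jog_arm(rows=[[[255,0,0,0.001,0,0,0],[255,0,0,0.001,0,0,0],[255,0,0,0.001,0,0,0]]])

```text
time_s: 21.05
tcp_pos: [0.5351, -0.1865, 0.0696]
orientation: [2.022, 2.402, 0.0]
contact_force: [-0.5, 0.7, 5.2]
gripper_width: 0.0464
gripper_force: 24.5
```

jog_arm(rows=[[[0,0,0,0,0,0,0],[0,0,0,0,0,0,0],[0,0,0,0,0,0,0],[0,0,0,0,0,0,0],[0,0,0,0,0,0,0],[0,0,0,-0.02,0,0,0],[0,0,0,-0.06,0,0,0],[0,0,0,-0.1,0,0,0],[0,0.03,0.008,-0.135,0,0,2],[0,0.07,0.019,-0.15,0,0,4],[0,0.115,0.032,-0.15,0,0,6],[0,0.16,0.044,-0.15,0,0,8],[0,0.205,0.056,-0.15,0,0,10],[0,0.25,0.069,-0.15,0,0,12],[0,0.295,0.081,-0.15,0,0,14],[0,0.34,0.094,-0.15,0,0,16],[0,0.385,0.106,-0.15,0,0,18],[0,0.43,0.118,-0.15,0,0,20],[0,0.475,0.131,-0.15,0,0,20],[0,0.516,0.142,-0.15,0,0,20]]])

```text
time_s: 23.05
tcp_pos: [0.5864, 0.3488, 0.2184]
orientation: [-2.41, -2.016, 0.0]
contact_force: [0.6, -0.5, 0.0]
gripper_width: 0.0928
gripper_force: 0.0
```

jog_arm(rows=[[[0,0,0,0.01,0,0,0],[0,0,0,0.045,0,0,0],[0,0,0,0.085,0,0,0],[0,0,0,0.12,0,0,0],[0,0,0,0.135,0,0,0],[0,0,0,0.143,0,0,0],[0,0,0,0.143,0,0,0],[0,0,0,0.143,0,0,0],[255,0,0,0.143,0,0,0],[255,0,0,0.143,0,0,0],[255,0,0,0.143,0,0,0],[255,0,0,0.143,0,0,0],[255,0,0,0.143,0,0,0],[255,0,0,0.143,0,0,0],[255,0,0,0.143,0,0,0]]])

```text
time_s: 24.55
tcp_pos: [0.5872, 0.3464, 0.0759]
orientation: [2.41, 2.015, 0.002]
contact_force: [1.8, -0.4, -0.5]
gripper_width: 0.05
gripper_force: 25.0
```

jog_arm(rows=[[[255,0,0,-0.015,0,0,0],[255,0,0,-0.045,0,0,0],[255,0,0,-0.085,0,0,0],[255,0,0,-0.12,0,0,0],[255,-0.02,0.001,-0.145,0,0,0],[255,-0.055,0.002,-0.15,0,0,-2],[255,-0.095,0.003,-0.15,0,0,-4],[255,-0.135,0.005,-0.15,0,0,-6],[255,-0.175,0.006,-0.15,0,0,-8],[255,-0.215,0.007,-0.15,0,0,-10],[255,-0.255,0.009,-0.15,0,0,-12],[255,-0.295,0.01,-0.15,0,0,-14],[255,-0.335,0.011,-0.15,0,0,-16],[255,-0.375,0.013,-0.15,0,0,-18],[255,-0.415,0.014,-0.15,0,0,-20],[255,-0.445,0.015,-0.145,0,0,-20],[255,-0.46,0.016,-0.13,0,0,-20],[255,-0.46,0.016,-0.105,0,0,-20],[255,-0.46,0.016,-0.08,0,0,-20],[255,-0.46,0.016,-0.06,0,0,-20]]])

```text
time_s: 26.55
tcp_pos: [0.5201, -0.1091, 0.135]
orientation: [-2.024, -2.401, 0.0]
contact_force: [0.3, -0.8, -2.0]
gripper_width: 0.0497
gripper_force: 25.0
```

jog_arm(rows=[[[255,0,0,0.02,0,0,0],[255,0,0,0.042,0,0,0],[255,0,0,0.055,0,0,0],[255,0,0,0.06,0,0,0],[255,0,0,0.062,0,0,0],[255,0,0,0.063,0,0,0],[255,0,0,0.063,0,0,0],[255,0,0,0.063,0,0,0]]])

```text
time_s: 27.35
tcp_pos: [0.5214, -0.1093, 0.0734]
orientation: [2.023, 2.402, 0.001]
contact_force: [-0.3, -0.5, -2.9]
gripper_width: 0.0493
gripper_force: 25.0
```

jog_arm(rows=[[[255,0,0,0.001,0,0,0],[255,0,0,0.001,0,0,0],[255,0,0,0.001,0,0,0]]])

```text
time_s: 27.65
tcp_pos: [0.5215, -0.1094, 0.0728]
orientation: [2.022, 2.402, 0.001]
contact_force: [-2.0, 0.4, 5.9]
gripper_width: 0.0496
gripper_force: 25.0
```

Contact. I'll release, back away upward and look.

jog_arm(rows=[[[0,0,0,0,0,0,0],[0,0,0,0,0,0,0],[0,0,0,0,0,0,0],[0,0,0,0,0,0,0],[0,0,0,0,0,0,0],[0,0,0,-0.02,0,0,0],[0,0,0,-0.06,0,0,0],[0,0,0,-0.1,0,0,0],[0,0.03,0,-0.14,0,0,0],[0,0.075,0,-0.18,0,0,0],[0,0.12,0,-0.2,0,0,0],[0,0.165,0,-0.2,0,0,0],[0,0.21,0,-0.2,0,0,0],[0,0.255,0,-0.2,0,0,0],[0,0.29,0,-0.2,0,0,0],[0,0.3,0,-0.2,0,0,0],[0,0.3,0,-0.2,0,0,0]]])

```text
time_s: 29.35
tcp_pos: [0.4694, 0.1875, 0.2715]
orientation: [2.02, 2.406, -0.001]
contact_force: [-0.7, -0.5, 0.2]
gripper_width: 0.0928
gripper_force: 0.0
```

```bash
python3 -c "
from h import *
shot('side','s5');shot('scene','c5')
a=cv2.imread('pics/s5.png')[120:420,240:400];b=cv2.imread('pics/c5.png')[150:400,90:590]
M=np.zeros((600,800,3),np.uint8);M[:600,:320]=cv2.resize(a,None,fx=2,fy=2);M[:240,320:]=cv2.resize(b,(480,240));
M[250:570,320:]=cv2.resize(cv2.imread('pics/c5.png')[140:280,100:310],(480,320));cv2.imwrite('pics/m5.png',M)"
```

```text
s5 29.35 [0.4694 0.1875 0.2715] [ 2.0201  2.4059 -0.0005] [ 0.1591  0.1583  1.5865 -0.0002  1.397  -0.0147]
c5 29.4 [0.4698 0.1863 0.2715] [ 2.0215  2.4042 -0.001 ] [ 0.1571  0.1583  1.5865 -0.0008  1.3969 -0.0153]
```

View pics/m5.png

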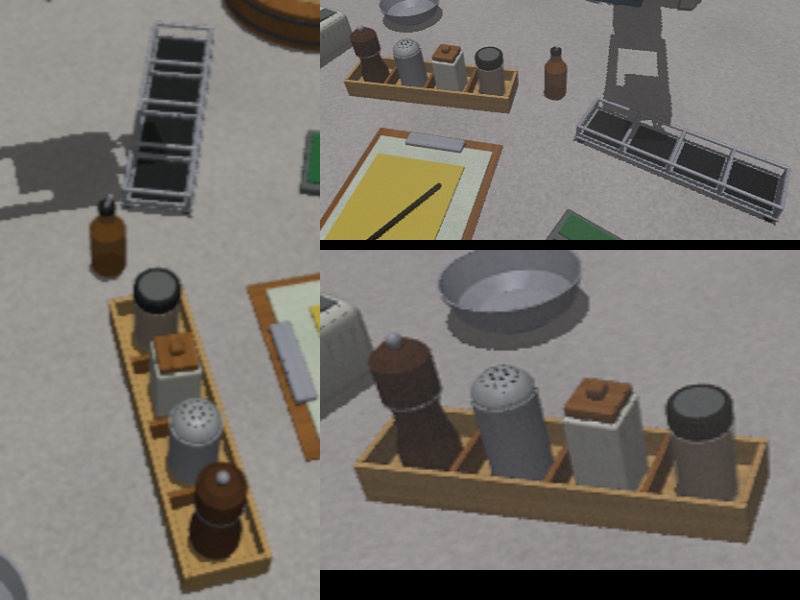

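All four containers stand upright in the wooden bays. In the lower right crop the tops read mill (400,350), dredger (505,390), caddy (600,395), jar (700,405). The order is kept, the cruet is still standing, and the gripper is clear.

```bash
python3 -c "
from rig import close_job
print(close_job())"
```

```text
the job is handed in; nothing more can be done
None
```

All four containers now stand upright in the wooden rack in their original left-to-right order (jar, caddy, dredger, mill), and I handed the job in after about 29 s of robot time; it returned no verdict.

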